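Draw the toaster's crumb tray with the pull hook

TASK

Take the red-handled pull hook from its wooden rest, put its bent end down into the finger hole of the toaster's crumb tray and gently draw the tray out until you feel it come up against its stop; keep a steady pull of about 10 N against the stop for a second so that you know it is all the way out, never putting 20 N or more on the tray. Then lift the hook out, leaving the tray drawn out, and lay the hook back in its rest as it lay before. Move the tray only with the hook, and leave everything else where it stands.

Things in the scene. Friction and masses are not known exactly. Their poses are not given: they have to be found in the camera images.
- toaster: Narrow steel toaster with a black base, 130 (x) x 250 (y) x 185 mm, fixed on the worktop. Origin: centre of its underside. Its front (the side the tray comes out of, with a dial) looks along its own -x and lies 65 mm from the origin; a lift lever stands 18 mm out of its -y end.
- crumb_tray: Aluminium crumb tray, 200 mm wide, top edge 39 mm high, in a slot at the foot of the toaster's front. Slides along the toaster's -x, drags with about 2 N, stays where left; starts up to 26 mm out. Its rubber stop is met 50 to 66 mm from fully shut: where, must be felt. The pull then rises 2.5 N per mm, and the tray springs back by that give when let go. Origin: the toaster's origin when shut.
- tray_hole (a point): Centre, at the top face, of the vertical 15 mm round finger hole through the flat tongue that stands 42 mm out from the tray's front: tongue 60 mm wide, 5 mm thick, underside 24 mm and top 29 mm above the worktop. 89 mm along the tray's own -x from its origin. Moves with the tray.
- pull_hook: Pull hook, 0.12 kg: red handle 100 long (x) x 18 wide (y) x 20 mm high, origin at the handle's centre; from its +x end a steel rod, 8 mm diameter, runs on along x and bends straight down at x = 78 mm. It lies level in its rest, the handle's centre 75 mm above the worktop; grip the handle across its width, between the cradles.
- hook_tip (a point): Rounded lower end of the pull hook's bent-down rod (8 mm diameter), at x = 78, y = 0, z = -50 mm in the hook's frame.
- hook_rest: Wooden rest fixed on the worktop: base 110 (x) x 70 (y) mm and two upright cradles 10 mm thick at x = +-38 mm, 46 mm wide, each with a slot open upwards, 28 mm wide, bottom 65 mm and top 76 mm above the worktop. Origin: centre of its underside. The hook lies in the slots along the rest's x, its bent end beyond the rest's +x side.
- white_mug: White mug, 83 x 116 x 94 mm, bystander; origin at its underside.
- spice_jar_a: Spice jar with dark cap, 41 x 41 x 105 mm, bystander; origin at its underside.
- spice_jar_b: Spice jar with dark cap, 41 x 41 x 105 mm, bystander; origin at its underside.
- timer: Red and white kitchen timer, 65 x 64 x 52 mm, bystander; origin at its underside.
- peeler: Dark blue vegetable peeler, 170 x 25 x 18 mm, lying on the worktop, bystander; origin at the middle of its underside.
Things that resemble listed ones, but are neither listed nor needed, are in the scene too. Of the things that look like the hook_rest, the larger one is meant.

How it is judged:
By the outcome, as a careful person would: the job done as asked, in the order asked, and still so for the second after the job is handed in, with the robot touching nothing.
It also fails if it takes over 67 s, if anything falls off the work surface, if the arm or the gripper's body presses on something with over 40 N, if the wrist force passes 120 N, or if a joint passes its speed limit or range.

ROBOT

A 6-joint arm with a two-finger parallel gripper is mounted at the origin on a cart in front of the work surface, level with it; the furniture and walls round the work are solid. World frame = base frame: x ahead of the robot, y to its left, z up, the work surface at z = 0. Lengths are in m, angles in rad, forces in N, time in s.
With the tool pointing down it reaches from about 0.3 to 0.875 m from the base axis. Payload 6.4 kg.
Tool frame: the origin (TCP) lies between the finger pads; the fingertips stand 25 mm ahead of it and the grasp point (between the pads) lies 6 mm ahead of it; z points along the fingers, y is the line along which they close (so a half turn about z gives the same grasp; the last joint's range is limited). The gripper opens to 85 mm and grips with 20 to 120 N. Pads are 22 mm wide; open, the fingers measure 114 mm over their backs; the gripper's body (76 mm by 85 mm) begins 54 mm behind the grasp point. The pads swing forward as they close: fully open they stand 13 mm farther back than shut.
Start: joints at [1.087, 0.181, 1.607, -0, 1.354, -0.206], TCP at [0.158, 0.553, 0.256] pointing down, gripper open.
Joint ranges: [-2.99, 2.99], [-0.89, 2.07], [0.3, 2.58], [-1.14, 4.28], [0, 2.63], [-3.12, 3.12]. Speed limits (rad/s): [2.57, 2.57, 3.01, 3.14, 3.14, 3.14].

INTERFACE

Orientations are given as a unit quaternion [w, x, y, z].
In Python, from bench import ctrl gives the robot as it stands.
- The arm moves only by the tool servo_tool, never from a script. Its argument "series" is text: rows parted by semicolons, each of 7 numbers parted by spaces: the gripper command: -1 is fully open, 1 is shut, values between are in proportion, then the shift along the tool's x, y, z in m, then the turn, a rotation vector about the tool's x, y, z in degrees. A call has 1 to 12 rows; each row is the pose to reach, as a shift and turn from the pose commanded when the call began, along the tool's axes at that moment; what a row does not reach only later rows make up. A row lasts 1/12 s, in which the tool goes at most 41.7 mm and 7.16 degrees, less where a joint would pass 70% of its speed; a pose out of reach is approached as far as the arm can. A call with a gripper value outside its range is refused whole. The fingers move at their own pace and stop on an object; the grip force is fixed at half the most. Time passes only in rows, so rows that repeat a pose let the fingers close. It gives the time, the measured TCP pose, the force, the opening and the grip force at its end, in the units of the state.
- ctrl.get_obs(): the state, without advancing time (a new reading comes with each control period).
- ctrl.camera(name): name is "side" or "top" or "wrist"; returns a dict with "img" (420x560x3 uint8, red, green, blue), "z_map" (420x560 float32, m along the optical axis (not along the pixel's ray), 0 where there is no reading), "fovy" (degrees; the focal length in pixels is half the picture's height over the tangent of half this angle, whatever the lens; pixels are square), "cx", "cy" (the principal point, pixels), "extrinsics" (4x4, takes a point from camera to world coordinates); the wrist camera has in their place "T_tool_cam" (4x4, takes a point from camera to tool coordinates, whose origin is the TCP and whose axes are the flange's). Camera axes: x right, y down, z forward; pixel columns grow to the right and rows downward; lengths in m; the calibration is good to about 2 mm. A picture is of the moment at which its call begins: read the wrist's pose just before it.
- ctrl.hand_in(): hands the job in; it is judged then, once.
The state is a dict: "time_s": time; "q": joint angles; "dq": joint speeds; "joint_efforts": joint torques, N m; "eef_pos": TCP position; "eef_rot": TCP orientation; "wrist_force": force on the tool from outside, world axes, zero at the start; "torque": the same for the moment, N m; "opening": opening from 0.0 (shut) to 1.0 (fully open); "grasp_force": force on a finger pad.
Only numpy, scipy, OpenCV 4.12 (cv2) and the standard library are available. Lean on these libraries where they do the work, as an engineer would, in place of code of your own. Each camera call takes 0.05 s, during which the arm holds its last target. There are 200 camera calls.

## Working session

There is one attempt and no reset: what is moved stays moved. The work goes in short steps, Python scripts to look and compute and a tool call to move; the robot and the scene stay as the last step left them, time stands still between calls to the robot, and variables do not carry over. Pictures are saved under pics/ and viewed, at most 10 in all, crops included, and the job is handed in when it is done.

Besides the shell and the picture viewer there is one more tool, called as name(argument=value, ...) on one line, values as JSON. servo_tool: Moves the arm, as the interface text tells. Its arguments: {"type":"object","properties":{"series":{"type":"string"}},"required":["series"]}

```bash
mkdir -p pics; cat > h.py <<'E'
import numpy as np, cv2, pickle
from bench import ctrl
from scipy.spatial.transform import Rotation as R
def Rt(o):
    q=o["eef_rot"]; T=np.eye(4); T[:3,:3]=R.from_quat([q[1],q[2],q[3],q[0]]).as_matrix(); T[:3,3]=o["eef_pos"]; return T
def cap(name):
    o=ctrl.get_obs(); c=ctrl.camera(name)
    E=c["extrinsics"] if "extrinsics" in c else Rt(o)@c["T_tool_cam"]
    z=c["z_map"]; f=z.shape[0]/2/np.tan(np.radians(c["fovy"])/2)
    v,u=np.mgrid[:z.shape[0],:z.shape[1]]
    P=np.stack([(u-c["cx"])/f*z,(v-c["cy"])/f*z,z,np.ones_like(z)],-1)@np.array(E).T
    P=P[...,:3]; P[z==0]=np.nan
    return c["img"],P
def save(n,img): cv2.imwrite(f"pics/{n}.png",img[...,::-1])
E
python3 - <<'E'
from h import *
o=ctrl.get_obs(); print(o)
for n in("side","top"):
    i,P=cap(n); np.savez(f"{n}.npz",i=i,P=P); save(n,i)
E
```

```text
{'time_s': 0.0, 'q': array([ 1.08669009e+00,  1.81528258e-01,  1.60803726e+00, -3.04069389e-05,
        1.35379546e+00, -2.06311937e-01]), 'dq': array([-0.00065888,  0.00107609,  0.00041804,  0.00144621, -0.00057107,
        0.00149246]), 'joint_efforts': array([ 1.02341608e-03, -4.44872940e+01, -3.51340914e+01,  3.44949285e-05,
        9.02920176e-03,  1.37134199e-05]), 'eef_pos': array([0.1574347 , 0.55248323, 0.25537717]), 'eef_rot': array([-2.85227414e-04,  1.38447663e-01,  9.90369357e-01, -8.37026732e-04]), 'wrist_force': array([ 0.07229787,  1.00339768, -0.27197794]), 'torque': array([-0.00052159,  0.02312865, -0.04093202]), 'grasp_force': 0.0, 'opening': 1.0024316801194912}
```

View pics/top.png

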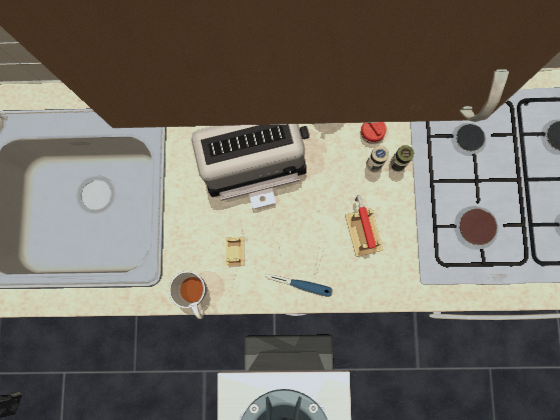

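View pics/side.png

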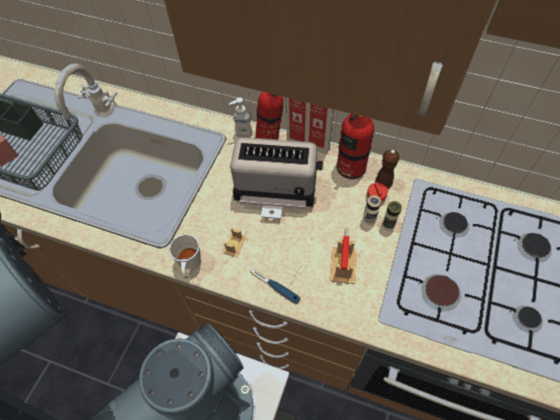

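The top view shows the toaster at about (250,155), its tongue and hole at about (262,200), and the mug at (188,292). There are two rest-like things: a small empty one at (235,250) and a larger one at (365,232) with the red hook in it, bent end toward (358,198). The larger one holding the hook fits the description. I'll measure both and confirm in a crop.

```bash
python3 - <<'E'
from h import *
d=np.load("top.npz"); i=d["i"]; P=d["P"]
hsv=cv2.cvtColor(i,cv2.COLOR_RGB2HSV)
red=((hsv[...,0]<8)|(hsv[...,0]>172))&(hsv[...,1]>150)&(P[...,2]>.06)&(P[...,2]<.1)
m=np.zeros_like(red); m[195:260,335:390]=1; m&=red
q=P[m]; r=cv2.minAreaRect(q[:,:2].astype(np.float32)*1000); print("handle",m.sum(),r,np.median(q[:,2]))
s=np.zeros_like(red); s[190:214,345:372]=1; s&=(P[...,2]>.06)&~red
print("rod",np.c_[np.argwhere(s)[:,::-1],(P[s]*1000).round()])
t=np.zeros_like(red); t[185:215,240:285]=1; t&=(P[...,2]>.02)&(P[...,2]<.034)
print("tongue",t.sum(),cv2.minAreaRect(P[t][:,:2].astype(np.float32)*1000),np.median(P[t][:,2]))
t=(P[...,2]>.12)&(P[...,2]<.2); t[:,:180]=0;t[:,320:]=0;t[:120]=0;t[210:]=0
print("toaster",t.sum(),cv2.minAreaRect(P[t][:,:2].astype(np.float32)*1000),np.median(P[t][:,2]))
t=(P[...,2]>.25); t[120:]=0;print("cab",np.nanmin(P[t],0),np.nanmax(P[t],0))
for uv in[(188,285),(380,158),(402,158),(374,130),(310,288),(235,250)]: print(uv,P[uv[1],uv[0]].round(3))
a=cv2.resize(i[180:270,330:400],None,fx=5.5,fy=5.5,interpolation=cv2.INTER_CUBIC);b=cv2.resize(i[180:270,220:290],None,fx=5.5,fy=5.5,interpolation=cv2.INTER_CUBIC)
save("crop",np.hstack([a,b]))
E
```

```text
handle 316 ((487.7099304199219, -203.66151428222656), (97.84822082519531, 17.55965805053711), 11.759623527526855) 0.0840128932459534
rod [[ 358.  195.  567. -187.   73.]
 [ 359.  195.  566. -189.   77.]
 [ 357.  196.  565. -185.   71.]
 [ 358.  196.  563. -186.   80.]
 [ 359.  196.  564. -189.   75.]
 [ 360.  196.  564. -192.   73.]
 [ 356.  197.  565. -184.   60.]
 [ 357.  197.  561. -184.   77.]
 [ 358.  197.  562. -186.   75.]
 [ 359.  197.  561. -188.   78.]
 [ 360.  197.  561. -191.   80.]
 [ 358.  198.  559. -186.   78.]
 [ 359.  198.  559. -188.   77.]
 [ 360.  198.  558. -191.   79.]
 [ 358.  199.  557. -186.   75.]
 [ 359.  199.  556. -188.   79.]
 [ 360.  199.  556. -191.   77.]
 [ 361.  199.  556. -193.   77.]
 [ 358.  200.  555. -186.   74.]
 [ 359.  200.  553. -188.   80.]
 [ 360.  200.  554. -190.   79.]
 [ 361.  200.  554. -193.   76.]
 [ 359.  201.  551. -188.   81.]
 [ 360.  201.  551. -190.   77.]
 [ 361.  201.  551. -193.   78.]
 [ 359.  202.  549. -188.   76.]
 [ 360.  202.  549. -190.   79.]
 [ 359.  203.  547. -188.   78.]
 [ 360.  203.  546. -190.   79.]
 [ 361
[... 1353 characters left out ...]
.  213.  525. -186.   64.]
 [ 368.  213.  524. -210.   64.]
 [ 369.  213.  524. -212.   66.]
 [ 370.  213.  523. -214.   74.]
 [ 371.  213.  522. -216.   74.]]
tongue 502 ((577.2964477539062, 50.2091178894043), (106.30884552001953, 61.105247497558594), 89.18519592285156) 0.028178848928341438
toaster 5432 ((671.4471435546875, 59.88761901855469), (121.68366241455078, 265.6805725097656), 13.520973205566406) 0.180309700998336
cab [ 0.55993061 -0.33522456  0.25024991] [0.91723266 0.60786926 0.8309349 ]
(188, 285) [0.36  0.229 0.03 ]
(380, 158) [ 0.649 -0.238  0.104]
(402, 158) [ 0.647 -0.289  0.106]
(374, 130) [ 0.739 -0.237  0.045]
(310, 288) [ 0.349 -0.068  0.015]
(235, 250) [0.446 0.118 0.003]
```

View pics/crop.png

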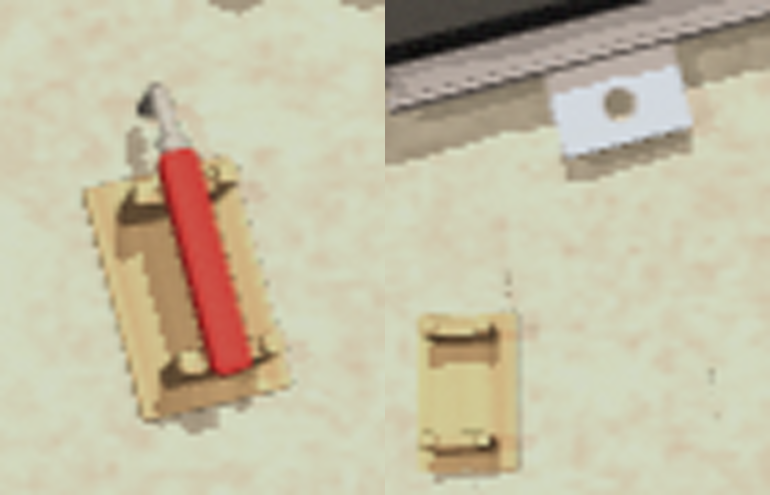

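The crop confirms it: left is the larger rest with the hook, bent end up-left at (150,100). Right is the small empty decoy rest at (470,390), and the tongue hole is at (620,102), which is top image (262.7,198.5). Next I work out the approach and the cabinet clearance.

```bash
cat >> h.py <<'E'
def to(target,yaw_x,o=None):
    "target TCP world, tool x heading (deg) with tool pointing down -> shift in current tool axes and rotvec deg"
    T=Rt(o or ctrl.get_obs()); a=np.radians(yaw_x)
    G=np.array([[np.cos(a),np.sin(a),0],[np.sin(a),-np.cos(a),0],[0,0,-1]]).T
    G=np.c_[[np.cos(a),np.sin(a),0],[np.sin(a),-np.cos(a),0],[0,0,-1]]
    return (T[:3,:3].T@(np.array(target)-T[:3,3])).round(4), np.degrees(R.from_matrix(T[:3,:3].T@G).as_rotvec()).round(2)
E
python3 - <<'E'
from h import *
d=np.load("top.npz"); i=d["i"]; P=d["P"]
for c in (150,260,400,500): print([P[r,c].round(3).tolist() for r in (60,110,118)])
g=P[196:202,260:266]; print("hole",np.nanmedian(P[198:200,255:270],0), P[194:204:3,256:271:2].round(3)[...,2])
t=np.zeros(P.shape[:2],bool); t[185:215,240:285]=1; t&=(P[...,2]>.02)&(P[...,2]<.034)
f=P[200,250]; print(P[206:212,262].round(3))
print(to([.488-.04,-.204,.26],192))
E
```

```text
[[0.596, 0.127, 0.713], [0.597, 0.172, 0.563], [0.597, 0.18, 0.533]]
[[0.597, 0.003, 0.704], [0.597, 0.014, 0.554], [0.596, 0.016, 0.523]]
[[0.597, -0.158, 0.696], [0.597, -0.19, 0.542], [0.596, -0.197, 0.511]]
[[0.597, -0.274, 0.69], [0.801, -0.574, 0.002], [0.778, -0.571, 0.004]]
hole [[ 5.71537870e-01  6.46289445e-02  3.05342018e-02]
 [ 5.71284423e-01  6.20387565e-02  3.15580885e-02]
 [ 5.71672817e-01  5.97028700e-02  2.93806624e-02]
 [ 5.71610429e-01  5.71870675e-02  2.94567849e-02]
 [ 5.71476411e-01  5.46451791e-02  2.98947198e-02]
 [ 5.77435993e-01  5.42821214e-02 -4.07154698e-05]
 [ 5.78167045e-01  5.19829058e-02 -3.95097728e-03]
 [ 5.77292784e-01  4.91252199e-02  1.78289003e-04]
 [ 5.77361232e-01  4.65920971e-02 -3.88945218e-04]
 [ 5.77394594e-01  4.40477030e-02 -8.10464398e-04]
 [ 5.77558721e-01  4.15410981e-02 -1.87469175e-03]
 [ 5.71284082e-01  3.71314334e-02  2.92382400e-02]
 [ 5.71536797e-01  3.47087533e-02  2.77437320e-02]
 [ 5.71595518e-01  3.22273222e-02  2.72118805e-02]
 [ 5.71177814e-01  2.96176192e-02  2.90769940e-02]] [[ 0.035  0.028  0.03   0.028  0.028  0.026  0.029  0.033]
 [ 0.025  0.03   0.028  0.003 -0.     0.034  0.027  0.032]
 [ 0.028  0.027 -0.001  0.     0.002  0.028  0.026  0.027]
 [ 0.033  0.027  0.029  0.031  0.032  0.029  0.032  0.028]]
[[ 0.553  0.048  0.026]
 [ 0.555  0.049  0.   ]
 [ 0.553  0.049 -0.   ]
 [ 0.551  0.05  -0.004]
 [ 0.548  0.05  -0.004]
 [ 0.544  0.049  0.002]]
(array([-0.4869, -0.6479, -0.0037]), array([ -0.08,  -0.04, -27.92]))
```

servo_tool(series="-1 -0.04 -0.054 0 0 0 -2.5; -1 -0.08 -0.108 0 0 0 -5; -1 -0.12 -0.162 0 0 0 -7.5; -1 -0.16 -0.216 0 0 0 -10; -1 -0.2 -0.27 0 0 0 -12.5; -1 -0.24 -0.324 0 0 0 -15; -1 -0.28 -0.378 0 0 0 -17.5; -1 -0.32 -0.432 0 0 0 -20; -1 -0.36 -0.486 0 0 0 -22.5; -1 -0.4 -0.54 0 0 0 -25; -1 -0.44 -0.594 0 0 0 -27.9; -1 -0.487 -0.648 0 0 0 -27.9")

```text
time_s: 1.1
eef_pos: [0.3342, 0.0833, 0.2563]
eef_rot: [0.0, -0.106, 0.994, -0.0]
wrist_force: [1.7, 0.9, -0.2]
opening: 0.998
grasp_force: 0.0
```

```bash
python3 - <<'E'
from h import *
o=ctrl.get_obs(); print(o["time_s"],o["eef_pos"],o["q"],to([.448,-.204,.26],192))
E
```

```text
1.1 [0.33419527 0.08333541 0.25634189] [-1.04770670e-01 -4.00429465e-01  2.13186652e+00  9.75050287e-05
  1.40925733e+00 -1.88760337e+00] (array([-0.0508, -0.3049, -0.0036]), array([-0.01,  0.05,  0.15]))
```

servo_tool(series="-1 -0.051 -0.305 0 0 0 0; -1 -0.051 -0.305 0 0 0 0; -1 -0.051 -0.305 0 0 0 0; -1 -0.051 -0.305 0 0 0 0; -1 -0.051 -0.305 0 0 0 0; -1 -0.051 -0.305 0 0 0 0; -1 -0.051 -0.305 0 0 0 0; -1 -0.051 -0.305 0 0 0 0; -1 -0.051 -0.305 0 0 0 0; -1 -0.051 -0.305 0 0 0 0; -1 -0.051 -0.305 0 0 0 0")

```text
time_s: 2.02
eef_pos: [0.447, -0.2016, 0.2557]
eef_rot: [-0.001, -0.104, 0.995, 0.001]
wrist_force: [-0.6, 1.0, -0.3]
opening: 0.999
grasp_force: 0.0
```

```bash
python3 - <<'E'
from h import *
o=ctrl.get_obs(); print(o["time_s"],o["eef_pos"],o["wrist_force"])
i,P=cap("wrist"); np.savez("w1.npz",i=i,P=P); save("w1",i)
hsv=cv2.cvtColor(i,cv2.COLOR_RGB2HSV)
red=((hsv[...,0]<8)|(hsv[...,0]>172))&(hsv[...,1]>150)&(P[...,2]>.075)&(P[...,2]<.095)
q=P[red]; print("handle",red.sum(),cv2.minAreaRect(q[:,:2].astype(np.float32)*1000),np.median(q[:,2]))
E
```

```text
2.0167 [ 0.44696005 -0.20162921  0.25568356] [-0.64441493  1.00942808 -0.27581596]
handle 1424 ((488.35870361328125, -204.6265106201172), (101.67794036865234, 17.157451629638672), 11.744216918945312) 0.0845510177358747
```

View pics/w1.png

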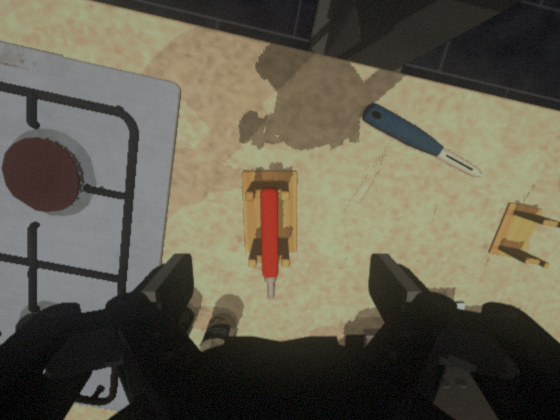

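The wrist view shows the handle from (268,190) to (270,275) and the rod end at (271,298), lined up with the tool. Both cameras agree on centre (0.488, -0.2045) and yaw 11.75°. Moving in.

```bash
python3 - <<'E'
from h import *
print(to([.488,-.2045,.081],191.75))
E
```

```text
(array([-0.0395, -0.0118,  0.1749]), array([ 0.06, -0.03,  0.28]))
```

servo_tool(series="-1 -0.02 -0.006 0 0 0 0.28; -1 -0.0395 -0.0118 0.01 0 0 0.28; -1 -0.0395 -0.0118 0.04 0 0 0.28; -1 -0.0395 -0.0118 0.07 0 0 0.28; -1 -0.0395 -0.0118 0.1 0 0 0.28; -1 -0.0395 -0.0118 0.12 0 0 0.28; -1 -0.0395 -0.0118 0.13 0 0 0.28; -1 -0.0395 -0.0118 0.13 0 0 0.28; -1 -0.0395 -0.0118 0.13 0 0 0.28")

```text
time_s: 2.82
eef_pos: [0.4888, -0.2053, 0.127]
eef_rot: [0.0, -0.102, 0.995, -0.0]
wrist_force: [0.1, -0.5, 0.7]
opening: 0.997
grasp_force: 0.0
```

```bash
python3 - <<'E'
from h import *
o=ctrl.get_obs();print(o["eef_pos"],o["wrist_force"],to([.488,-.2045,.081],191.75))
i,P=cap("wrist"); 
hsv=cv2.cvtColor(i,cv2.COLOR_RGB2HSV)
red=((hsv[...,0]<8)|(hsv[...,0]>172))&(hsv[...,1]>150)&(P[...,2]>.075)&(P[...,2]<.095)
q=P[red]; print("handle",red.sum(),cv2.minAreaRect(q[:,:2].astype(np.float32)*1000),np.median(q[:,2]))
E
```

```text
[ 0.48883451 -0.2053122   0.12695222] [ 0.06847574 -0.5031796   0.67104593] (array([0.0007, 0.001 , 0.046 ]), array([-0.01,  0.01,  0.01]))
handle 4506 ((488.41192626953125, -204.10879516601562), (101.7691650390625, 17.83823013305664), 11.538137435913086) 0.08463266756091627
```

servo_tool(series="-1 0.0005 0.001 0.015 0 0 0; -1 0.0005 0.001 0.03 0 0 0; -1 0.0005 0.001 0.04 0 0 0; -1 0.0005 0.001 0.046 0 0 0; -1 0.0005 0.001 0.046 0 0 0; -1 0.0005 0.001 0.046 0 0 0")

```text
time_s: 3.37
eef_pos: [0.4883, -0.2052, 0.0809]
eef_rot: [0.0, -0.102, 0.995, -0.0]
wrist_force: [0.2, 0.2, -0.1]
opening: 1.0
grasp_force: 0.0
```

servo_tool(series="0.3 0 0 0 0 0 0; 0.3 0 0 0 0 0 0; 0.5 0 0 0 0 0 0; 0.6 0 0 0 0 0 0; 1 0 0 0 0 0 0; 1 0 0 0 0 0 0; 1 0 0 0 0 0 0; 1 0 0 0 0 0 0; 1 0 0 0 0 0 0; 1 0 0 0 0 0 0")

```text
time_s: 4.2
eef_pos: [0.4882, -0.2052, 0.0806]
eef_rot: [0.0, -0.102, 0.995, -0.0]
wrist_force: [-0.0, -0.2, 4.6]
opening: 0.201
grasp_force: 59.1
```

```bash
python3 - <<'E'
from h import *
o=ctrl.get_obs();print(o)
E
```

```text
{'time_s': 4.2, 'q': array([-6.22215432e-01,  3.12643397e-01,  1.84434737e+00, -4.02584460e-05,
        9.83973838e-01, -2.39724750e+00]), 'dq': array([ 0.00124986,  0.00130419, -0.00115625, -0.00045779, -0.00108666,
        0.00035697]), 'joint_efforts': array([-2.42930255e-02, -4.14421928e+01, -2.62903547e+01,  3.62170336e-02,
       -1.40414019e-01,  1.95564801e-02]), 'eef_pos': array([ 0.48816868, -0.20518674,  0.08061314]), 'eef_rot': array([ 2.24077597e-04, -1.01951560e-01,  9.94789315e-01, -2.20640949e-04]), 'wrist_force': array([-0.03114726, -0.16590172,  4.63139817]), 'torque': array([0.07679555, 0.08230304, 0.0266985 ]), 'grasp_force': 59.0610533952713, 'opening': 0.2006221577910777}
```

servo_tool(series="1 0 0 -0.004 0 0 0; 1 0 0 -0.01 0 0 0; 1 0 0 -0.02 0 0 0; 1 0 0 -0.035 0 0 0; 1 0 0 -0.05 0 0 0; 1 0 0 -0.06 0 0 0; 1 0 0 -0.06 0 0 0; 1 0 0 -0.06 0 0 0")

```text
time_s: 4.87
eef_pos: [0.4883, -0.2052, 0.141]
eef_rot: [0.001, -0.102, 0.995, -0.001]
wrist_force: [-0.4, -0.0, -2.4]
opening: 0.201
grasp_force: 58.5
```

```bash
python3 - <<'E'
from h import *
o=ctrl.get_obs();print({k:o[k] for k in("eef_pos","wrist_force","torque","grasp_force","opening")})
T=Rt(o)
i,P=cap("top"); np.savez("t2.npz",i=i,P=P)
print(P[198:200,255:270].shape, to([.573-.1*np.cos(.236)-.0,.046-.1*np.sin(.236),.141],193.5))
a=cv2.resize(i[150:260,220:400],None,fx=4.4,fy=4.4,interpolation=cv2.INTER_CUBIC); save("t2",a)
iw,Pw=cap("wrist"); save("w2",iw)
E
```

```text
{'eef_pos': array([ 0.48825734, -0.20521396,  0.14099622]), 'wrist_force': array([-0.41530197, -0.03027507, -2.40693908]), 'torque': array([-0.05552144,  0.00460351, -0.10580588]), 'grasp_force': 58.54853332042694, 'opening': 0.2014301072723473}
(2, 15, 3) (array([-0.0344,  0.2251, -0.0009]), array([ 0.01, -0.01, -1.79]))
```

View pics/w2.png

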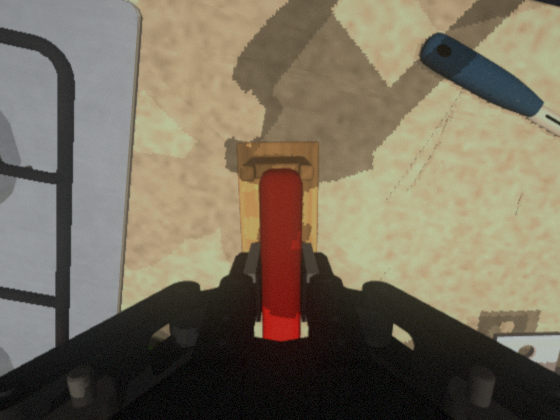

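The wrist view shows the hook held level at (280,170-330), and the tongue with its hole at the right edge, about (528,352). Now I measure the hole and the tip from the top and side cameras.

```bash
cat >> h.py <<'E'
def ray(name,u,v,zp):
    o=ctrl.get_obs(); c=ctrl.camera(name); E=np.array(c["extrinsics"]) if "extrinsics" in c else Rt(o)@c["T_tool_cam"]
    f=210/np.tan(np.radians(c["fovy"])/2); d=E[:3,:3]@np.array([(u-c["cx"])/f,(v-c["cy"])/f,1]); return E[:3,3]+d*(zp-E[2,3])/d[2]
def hole(name,i,P,box):
    u0,v0,u1,v1=box; g=cv2.cvtColor(i,cv2.COLOR_RGB2GRAY)[v0:v1,u0:u1].astype(float)
    g=cv2.resize(g,None,fx=4,fy=4,interpolation=cv2.INTER_CUBIC); med=np.percentile(g,80)
    n,l,s,c=cv2.connectedComponentsWithStats(((g<med-35)).astype(np.uint8))
    for k in range(1,n):
        x,y,w,h,a=s[k]
        if a>40 and x>0 and y>0 and x+w<g.shape[1] and y+h<g.shape[0]:
            u,v=(c[k]+.5)/4-.5; print(name,a/16,w/4,h/4,(u+u0,v+v0),ray(name,u+u0,v+v0,.029).round(4))
E
python3 - <<'E'
from h import *
i,P=cap("top"); hole("top",i,P,(250,190,275,208))
i2,P2=cap("side"); np.savez("s2.npz",i=i2,P=P2)
hole("side",i2,P2,(262,206,282,222))
iw,Pw=cap("wrist"); hole("wrist",iw,Pw,(500,335,559,366))
# rod in top/side
for n,I,Q in(("top",i,P),("side",i2,P2)):
    m=(Q[...,2]>.07)&(Q[...,2]<.16)&(np.hypot(Q[...,0]-.5646,Q[...,1]+.189)<.022)
    print(n,m.sum(),np.c_[np.argwhere(m)[:,::-1],(Q[m]*1000).round()][::3])
a=cv2.resize(i2[190:300,240:400],None,fx=4.5,fy=4.5,interpolation=cv2.INTER_CUBIC);save("s2",a)
E
```

```text
top 26.625 5.75 5.75 (np.float64(262.09154929577466), np.float64(198.25704225352112)) [0.5721 0.0469 0.029 ]
top 0 []
side 0 []
```

View pics/s2.png

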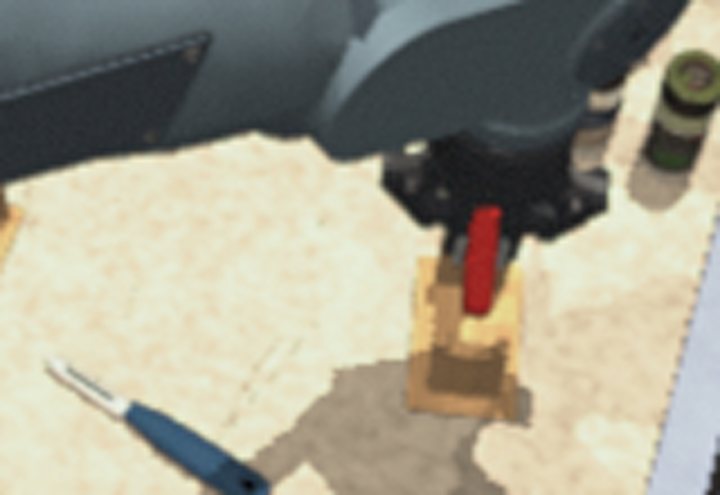

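```bash
python3 - <<'E'
from h import *
d=np.load("side.npz"); hole("side",d["i"],d["P"],(258,204,284,224))
d=np.load("top.npz"); hole("top",d["i"],d["P"],(250,190,275,208)); P=d["P"]
i,Q=cap("wrist"); s=cv2.resize(i[325:380,480:560],None,fx=8,fy=8,interpolation=cv2.INTER_CUBIC); save("w3",s)
d=np.load("side.npz"); S=d["P"]
for n,X in(("top",P),("side",S),("wrist",Q)):
    m=(X[...,2]>.0225)&(X[...,2]<.0335)&(np.hypot(X[...,0]-.572,X[...,1]-.047)<.05)
    if m.sum()>20:
        p=X[m][:,:2]; 
        # toaster-frame coords: yaw 13.5
        a=np.radians(13.5); t=np.c_[p@[np.cos(a),np.sin(a)],p@[-np.sin(a),np.cos(a)]]
        r=cv2.minAreaRect(p.astype(np.float32)*1000); print(n,m.sum(),r)
        print(np.percentile(t,[1,99],axis=0)*1000)
# yaw from tray front top edge / toaster
m=(S[...,2]>.15)&(S[...,2]<.19)&(np.hypot(S[...,0]-.67,S[...,1]-.06)<.17)
print(cv2.minAreaRect(S[m][:,:2].astype(np.float32)*1000))
E
```

```text
side 17.25 5.0 4.25 (np.float64(271.268115942029), np.float64(211.65126811594203)) [0.5731 0.0451 0.029 ]
top 26.625 5.75 5.75 (np.float64(262.08098591549293), np.float64(198.2482394366197)) [0.5722 0.047  0.029 ]
top 484 ((583.63818359375, 49.29928207397461), (62.87724304199219, 87.43193817138672), 15.551782608032227)
[[ 548.78181859 -122.46738615]
 [ 609.64014324  -53.15730684]]
side 309 ((586.0610961914062, 50.495033264160156), (70.92826080322266, 89.28709411621094), 10.170495986938477)
[[ 547.431168   -126.15511646]
 [ 615.61439234  -50.08440778]]
wrist 1510 ((560.1796264648438, 54.12160873413086), (81.00646209716797, 35.12738800048828), 74.30616760253906)
[[ 547.21659882 -118.58846357]
 [ 587.90459743  -55.30597047]]
((720.9596557617188, 72.41490173339844), (231.8829803466797, 262.1020202636719), 12.343866348266602)
```

View pics/w3.png

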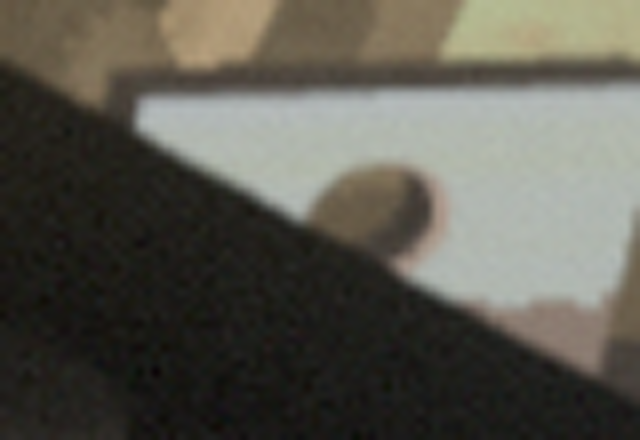

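The crop shows the hole at about (377,228), partly hidden by a finger, which is wrist pixel (526.7,353).

```bash
python3 - <<'E'
from h import *
print(ray("wrist",526.7,353,.029))
h=np.array([.5724,.0463]); a=np.radians(13.5); u=np.array([np.cos(a),np.sin(a)])
t=h-.0783*u; print(t, to([*t,.145],193.5))
E
```

```text
[0.57184606 0.04637064 0.029     ]
[0.49626344 0.02802123] (array([-0.0555,  0.2264, -0.005 ]), array([ 0.02, -0.02, -1.8 ]))
```

servo_tool(series="1 -0.008 0.03 -0.002 0 0 -0.5; 1 -0.016 0.065 -0.005 0 0 -1; 1 -0.025 0.1 -0.005 0 0 -1.5; 1 -0.035 0.135 -0.005 0 0 -1.8; 1 -0.043 0.17 -0.005 0 0 -1.8; 1 -0.05 0.2 -0.005 0 0 -1.8; 1 -0.054 0.218 -0.005 0 0 -1.8; 1 -0.0555 0.2264 -0.005 0 0 -1.8; 1 -0.0555 0.2264 -0.005 0 0 -1.8; 1 -0.0555 0.2264 -0.005 0 0 -1.8; 1 -0.0555 0.2264 -0.005 0 0 -1.8")

```text
time_s: 6.28
eef_pos: [0.4965, 0.0268, 0.1453]
eef_rot: [0.0, -0.117, 0.993, -0.0]
wrist_force: [0.8, 0.5, -1.8]
opening: 0.199
grasp_force: 58.8
```

```bash
python3 - <<'E'
from h import *
o=ctrl.get_obs();print({k:o[k] for k in("eef_pos","wrist_force","torque","grasp_force","q")})
print(to([.49626,.02802,.089],193.5))
i,P=cap("top"); j,S=cap("side"); k,W=cap("wrist")
m=lambda a,b:cv2.resize(a[b[1]:b[3],b[0]:b[2]],(400,300),interpolation=cv2.INTER_CUBIC)
save("c4",np.vstack([np.hstack([m(i,(200,140,320,230)),m(j,(220,170,340,260))]),np.hstack([m(k,(0,0,560,420)),m(j,(0,0,560,420))])]))
E
```

```text
{'eef_pos': array([0.49654512, 0.02679486, 0.14529234]), 'wrist_force': array([ 0.79545692,  0.50176977, -1.7722783 ]), 'torque': array([-0.04114601, -0.0366154 , -0.04114552]), 'grasp_force': 58.78383278846741, 'q': array([-1.84971107e-01,  1.42364009e-01,  1.89542487e+00, -5.28060572e-04,
        1.10361619e+00, -1.99032139e+00])}
(array([-0.    ,  0.0013,  0.0563]), array([-0.03, -0.  , -0.05]))
```

View pics/c4.png

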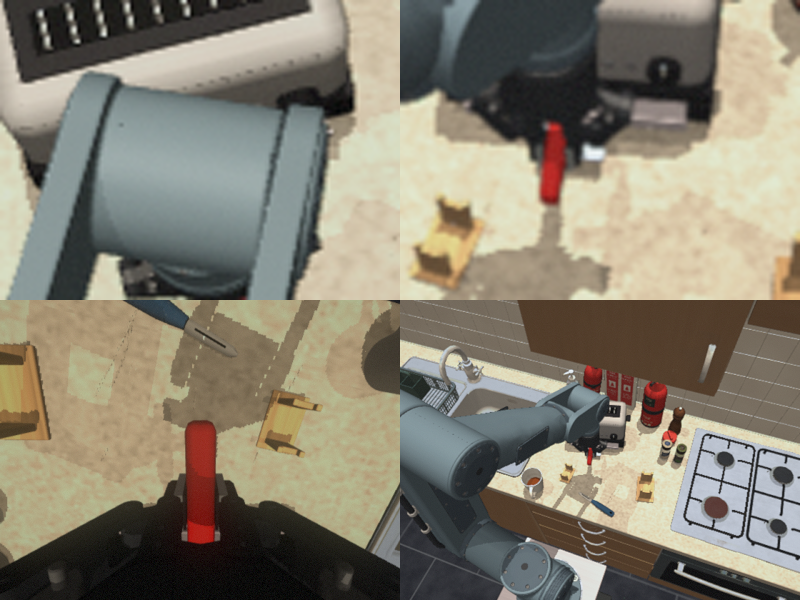

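The tip and hole are hidden by the arm in every view (red handle at (200,480) in the wrist panel), so I'll finish the insertion by feel.

servo_tool(series="1 0 0.0012 0.012 0 0 0; 1 0 0.0012 0.03 0 0 0; 1 0 0.0012 0.045 0 0 0; 1 0 0.0012 0.054 0 0 0; 1 0 0.0012 0.056 0 0 0; 1 0 0.0012 0.056 0 0 0; 1 0 0.0012 0.056 0 0 0; 1 0 0.0012 0.056 0 0 0")

```text
time_s: 7.1
eef_pos: [0.4969, 0.0288, 0.0902]
eef_rot: [0.001, -0.117, 0.993, -0.0]
wrist_force: [0.7, 0.5, -0.7]
opening: 0.199
grasp_force: 58.8
```

servo_tool(series="1 0 0 0.002 0 0 0; 1 0 0 0.004 0 0 0; 1 0 0 0.006 0 0 0; 1 0 0 0.006 0 0 0; 1 0 0 0.006 0 0 0")

```text
time_s: 7.52
eef_pos: [0.4959, 0.0292, 0.0832]
eef_rot: [-0.0, -0.118, 0.993, 0.0]
wrist_force: [0.3, 1.0, -1.9]
opening: 0.204
grasp_force: 58.8
```

```bash
python3 - <<'E'
from h import *
for _ in range(1):
    o=ctrl.get_obs();print({k:o[k] for k in("eef_pos","wrist_force","torque","grasp_force")},to([.49626,.02802,.083],193.5))
E
```

```text
{'eef_pos': array([0.49591021, 0.02916938, 0.08316044]), 'wrist_force': array([ 0.28186967,  0.95596601, -1.93603322]), 'torque': array([ 0.00142344,  0.05037048, -0.03536024]), 'grasp_force': 58.78385603427887} (array([-0.0001, -0.0012,  0.0002]), array([ 0.01, -0.02,  0.01]))
```

servo_tool(series="1 0 -0.001 0.001 0 0 0; 1 0 -0.001 0.003 0 0 0; 1 0 -0.001 0.004 0 0 0; 1 0 -0.001 0.004 0 0 0")

```text
time_s: 7.85
eef_pos: [0.4961, 0.0282, 0.079]
eef_rot: [-0.0, -0.118, 0.993, 0.0]
wrist_force: [0.0, -1.0, -1.3]
opening: 0.205
grasp_force: 58.8
```

servo_tool(series="1 0 0 0.002 0 0 0; 1 0 0 0.004 0 0 0; 1 0 0 0.006 0 0 0; 1 0 0 0.008 0 0 0; 1 0 0 0.01 0 0 0; 1 0 0 0.01 0 0 0; 1 0 0 0.01 0 0 0")

```text
time_s: 8.43
eef_pos: [0.4962, 0.0282, 0.0691]
eef_rot: [-0.0, -0.118, 0.993, 0.0]
wrist_force: [-0.4, 0.7, -0.7]
opening: 0.201
grasp_force: 58.8
```

```bash
python3 - <<'E'
from h import *
o=ctrl.get_obs();print({k:o[k] for k in("eef_pos","wrist_force","torque","grasp_force")},to([.49626,.02802,.069],193.5))
E
```

```text
{'eef_pos': array([0.49616956, 0.02815555, 0.06908812]), 'wrist_force': array([-0.39213373,  0.73230055, -0.66663846]), 'torque': array([-0.03410224,  0.0093456 , -0.0064766 ]), 'grasp_force': 58.783777356147766} (array([-0.0001, -0.0002,  0.0001]), array([ 0.01, -0.02,  0.  ]))
```

The tip is through the hole with no contact force. Now the gentle pull along tool +x.

servo_tool(series="1 0.001 0 0 0 0 0; 1 0.002 0 0 0 0 0; 1 0.003 0 0 0 0 0; 1 0.004 0 0 0 0 0; 1 0.006 0 0 0 0 0; 1 0.008 0 0 0 0 0; 1 0.01 0 0 0 0 0; 1 0.012 0 0 0 0 0; 1 0.014 0 0 0 0 0; 1 0.016 0 0 0 0 0")

```text
time_s: 9.27
eef_pos: [0.4807, 0.0243, 0.0694]
eef_rot: [0.0, -0.118, 0.993, -0.0]
wrist_force: [2.4, 0.6, -2.2]
opening: 0.201
grasp_force: 58.7
```

```bash
cat > f.py <<'E'
from h import *
o=ctrl.get_obs(); a=np.radians(13.5); u=np.array([np.cos(a),np.sin(a),0])
print({k:np.round(o[k],3).tolist() for k in("eef_pos","eef_rot","wrist_force","torque","grasp_force","opening")},"pull",round(float(o["wrist_force"]@u),2),"lat",round(float(o["wrist_force"]@[-u[1],u[0],0]),2))
E
python3 f.py
```

```text
{'eef_pos': [0.481, 0.024, 0.069], 'eef_rot': [0.0, -0.118, 0.993, -0.0], 'wrist_force': [2.431, 0.596, -2.211], 'torque': [0.081, -0.343, 0.017], 'grasp_force': 58.7, 'opening': 0.201} pull 2.5 lat 0.01
```

It's dragging at about 2.5 N, as expected. Continuing.

servo_tool(series="1 0.002 0 0 0 0 0; 1 0.004 0 0 0 0 0; 1 0.006 0 0 0 0 0; 1 0.008 0 0 0 0 0; 1 0.0095 0 0 0 0 0; 1 0.011 0 0 0 0 0; 1 0.012 0 0 0 0 0; 1 0.013 0 0 0 0 0; 1 0.014 0 0 0 0 0")

```text
time_s: 10.02
eef_pos: [0.4671, 0.0211, 0.0693]
eef_rot: [0.0, -0.118, 0.993, -0.0]
wrist_force: [1.9, -0.3, -1.7]
opening: 0.202
grasp_force: 58.7
```

servo_tool(series="1 0.001 0 0 0 0 0; 1 0.002 0 0 0 0 0; 1 0.003 0 0 0 0 0; 1 0.004 0 0 0 0 0")

```text
time_s: 10.35
eef_pos: [0.4632, 0.0202, 0.0693]
eef_rot: [0.0, -0.118, 0.993, 0.0]
wrist_force: [2.2, 0.6, -1.7]
opening: 0.2
grasp_force: 58.7
```

```bash
python3 f.py
```

```text
{'eef_pos': [0.463, 0.02, 0.069], 'eef_rot': [0.0, -0.118, 0.993, 0.0], 'wrist_force': [2.235, 0.564, -1.685], 'torque': [0.022, -0.369, -0.003], 'grasp_force': 58.691, 'opening': 0.2} pull 2.3 lat 0.03
```

servo_tool(series="1 0.001 0 0 0 0 0; 1 0.002 0 0 0 0 0; 1 0.003 0 0 0 0 0; 1 0.004 0 0 0 0 0")

```text
time_s: 10.68
eef_pos: [0.4592, 0.0193, 0.0693]
eef_rot: [-0.0, -0.118, 0.993, 0.0]
wrist_force: [1.8, 0.2, -1.9]
opening: 0.202
grasp_force: 58.7
```

servo_tool(series="1 0.001 0 0 0 0 0; 1 0.002 0 0 0 0 0; 1 0.003 0 0 0 0 0")

```text
time_s: 10.93
eef_pos: [0.4563, 0.0185, 0.0693]
eef_rot: [-0.0, -0.118, 0.993, 0.0]
wrist_force: [2.3, 0.5, -1.5]
opening: 0.2
grasp_force: 58.7
```

```bash
python3 f.py
```

```text
{'eef_pos': [0.456, 0.019, 0.069], 'eef_rot': [-0.0, -0.118, 0.993, 0.0], 'wrist_force': [2.306, 0.461, -1.507], 'torque': [0.062, -0.302, 0.017], 'grasp_force': 58.69, 'opening': 0.2} pull 2.35 lat -0.09
```

servo_tool(series="1 0.001 0 0 0 0 0; 1 0.002 0 0 0 0 0; 1 0.003 0 0 0 0 0")

```text
time_s: 11.18
eef_pos: [0.4534, 0.0179, 0.0693]
eef_rot: [-0.0, -0.118, 0.993, 0.0]
wrist_force: [2.7, -0.1, -1.9]
opening: 0.203
grasp_force: 58.7
```

servo_tool(series="1 0.001 0 0 0 0 0; 1 0.002 0 0 0 0 0")

```text
time_s: 11.35
eef_pos: [0.4515, 0.0174, 0.0693]
eef_rot: [-0.0, -0.118, 0.993, 0.0]
wrist_force: [1.8, 0.1, -2.6]
opening: 0.195
grasp_force: 58.7
```

```bash
python3 f.py
```

```text
{'eef_pos': [0.451, 0.017, 0.069], 'eef_rot': [-0.0, -0.118, 0.993, 0.0], 'wrist_force': [1.772, 0.107, -2.639], 'torque': [0.051, -0.261, -0.014], 'grasp_force': 58.689, 'opening': 0.195} pull 1.75 lat -0.31
```

servo_tool(series="1 0.001 0 0 0 0 0; 1 0.002 0 0 0 0 0; 1 0.003 0 0 0 0 0")

```text
time_s: 11.6
eef_pos: [0.449, 0.0167, 0.0694]
eef_rot: [0.001, -0.118, 0.993, -0.0]
wrist_force: [4.6, 1.2, -3.8]
opening: 0.198
grasp_force: 58.7
```

servo_tool(series="1 0.001 0 0 0 0 0; 1 0.002 0 0 0 0 0")

```text
time_s: 11.77
eef_pos: [0.4479, 0.0162, 0.0697]
eef_rot: [0.001, -0.117, 0.993, -0.0]
wrist_force: [7.0, 2.5, -4.5]
opening: 0.201
grasp_force: 58.5
```

```bash
python3 f.py
```

```text
{'eef_pos': [0.448, 0.016, 0.07], 'eef_rot': [0.001, -0.117, 0.993, -0.0], 'wrist_force': [7.047, 2.462, -4.504], 'torque': [0.328, -1.118, 0.042], 'grasp_force': 58.495, 'opening': 0.201} pull 7.43 lat 0.75
```

The stop is met, with the pull rising to 7.4 N. About 2 mm more of command should give 10 N.

servo_tool(series="1 0.001 0 0 0 0 0; 1 0.0018 0 0 0 0 0; 1 0.0018 0 0 0 0 0; 1 0.0018 0 0 0 0 0")

```text
time_s: 12.1
eef_pos: [0.447, 0.0158, 0.07]
eef_rot: [0.002, -0.117, 0.993, -0.0]
wrist_force: [10.1, 2.5, -4.5]
opening: 0.198
grasp_force: 58.5
```

```bash
python3 f.py
```

```text
{'eef_pos': [0.447, 0.016, 0.07], 'eef_rot': [0.002, -0.117, 0.993, -0.0], 'wrist_force': [10.086, 2.54, -4.504], 'torque': [0.482, -1.372, 0.009], 'grasp_force': 58.493, 'opening': 0.198} pull 10.4 lat 0.12
```

servo_tool(series="1 0 0 0 0 0 0; 1 0 0 0 0 0 0; 1 0 0 0 0 0 0; 1 0 0 0 0 0 0; 1 0 0 0 0 0 0; 1 0 0 0 0 0 0; 1 0 0 0 0 0 0")

```text
time_s: 12.68
eef_pos: [0.447, 0.0158, 0.07]
eef_rot: [0.002, -0.117, 0.993, -0.0]
wrist_force: [7.9, 2.9, -5.9]
opening: 0.2
grasp_force: 58.5
```

servo_tool(series="1 0 0 0 0 0 0; 1 0 0 0 0 0 0; 1 0 0 0 0 0 0; 1 0 0 0 0 0 0; 1 0 0 0 0 0 0; 1 0 0 0 0 0 0; 1 0 0 0 0 0 0; 1 0 0 0 0 0 0; 1 0 0 0 0 0 0")

```text
time_s: 13.43
eef_pos: [0.447, 0.0158, 0.07]
eef_rot: [0.002, -0.117, 0.993, -0.0]
wrist_force: [8.6, 2.7, -5.7]
opening: 0.201
grasp_force: 58.5
```

```bash
python3 f.py
```

```text
{'eef_pos': [0.447, 0.016, 0.07], 'eef_rot': [0.002, -0.117, 0.993, -0.0], 'wrist_force': [8.616, 2.675, -5.706], 'torque': [0.429, -1.402, 0.005], 'grasp_force': 58.5, 'opening': 0.201} pull 9.0 lat 0.59
```

The pull averages about 9.2 N. I'll nudge to about 10 N and hold a full second there.

servo_tool(series="1 0.0006 0 0 0 0 0; 1 0.0006 0 0 0 0 0; 1 0.0006 0 0 0 0 0; 1 0.0006 0 0 0 0 0; 1 0.0006 0 0 0 0 0; 1 0.0006 0 0 0 0 0; 1 0.0006 0 0 0 0 0")

```text
time_s: 14.02
eef_pos: [0.4467, 0.0157, 0.0701]
eef_rot: [0.003, -0.117, 0.993, -0.0]
wrist_force: [9.3, 3.1, -4.8]
opening: 0.202
grasp_force: 58.5
```

servo_tool(series="1 0 0 0 0 0 0; 1 0 0 0 0 0 0; 1 0 0 0 0 0 0; 1 0 0 0 0 0 0")

```text
time_s: 14.35
eef_pos: [0.4467, 0.0156, 0.0701]
eef_rot: [0.003, -0.117, 0.993, -0.0]
wrist_force: [10.7, 2.7, -5.2]
opening: 0.197
grasp_force: 58.5
```

servo_tool(series="1 0 0 0 0 0 0; 1 0 0 0 0 0 0; 1 0 0 0 0 0 0; 1 0 0 0 0 0 0")

```text
time_s: 14.68
eef_pos: [0.4467, 0.0156, 0.0701]
eef_rot: [0.003, -0.117, 0.993, -0.0]
wrist_force: [9.6, 3.9, -6.2]
opening: 0.197
grasp_force: 58.5
```

```bash
python3 f.py
```

```text
{'eef_pos': [0.447, 0.016, 0.07], 'eef_rot': [0.003, -0.117, 0.993, -0.0], 'wrist_force': [9.557, 3.864, -6.211], 'torque': [0.544, -1.494, 0.051], 'grasp_force': 58.507, 'opening': 0.197} pull 10.2 lat 1.53
```

servo_tool(series="1 -0.001 0 0 0 0 0; 1 -0.002 0 0 0 0 0; 1 -0.003 0 0 0 0 0; 1 -0.004 0 0 0 0 0; 1 -0.005 0 0 0 0 0; 1 -0.006 0 0 0 0 0; 1 -0.007 0 0 0 0 0; 1 -0.0075 0 0 0 0 0; 1 -0.0075 0 0 0 0 0")

```text
time_s: 15.43
eef_pos: [0.4511, 0.0175, 0.069]
eef_rot: [-0.001, -0.118, 0.993, 0.0]
wrist_force: [0.3, 0.8, -1.7]
opening: 0.2
grasp_force: 59.0
```

```bash
python3 f.py; python3 -c "
from h import *
print(to([.4534,.0174,.0691],193.5))"
```

```text
{'eef_pos': [0.451, 0.017, 0.069], 'eef_rot': [-0.001, -0.118, 0.993, 0.0], 'wrist_force': [0.267, 0.757, -1.673], 'torque': [-0.015, -0.024, 0.015], 'grasp_force': 58.959, 'opening': 0.2} pull 0.44 lat 0.67
(array([-0.0022, -0.0006, -0.0001]), array([ 0.03, -0.08,  0.01]))
```

servo_tool(series="1 -0.001 0 0 0 0 0; 1 -0.002 0 0 0 0 0; 1 -0.002 0 0 0 0 0; 1 -0.002 0 -0.003 0 0 0; 1 -0.002 0 -0.006 0 0 0; 1 -0.002 0 -0.009 0 0 0; 1 -0.002 0 -0.012 0 0 0")

```text
time_s: 16.02
eef_pos: [0.4537, 0.0179, 0.0817]
eef_rot: [0.0, -0.118, 0.993, -0.0]
wrist_force: [-0.1, -0.8, -1.3]
opening: 0.197
grasp_force: 59.0
```

```bash
python3 f.py
```

```text
{'eef_pos': [0.454, 0.018, 0.082], 'eef_rot': [0.0, -0.118, 0.993, -0.0], 'wrist_force': [-0.104, -0.841, -1.271], 'torque': [-0.055, 0.069, -0.01], 'grasp_force': 58.961, 'opening': 0.197} pull -0.3 lat -0.79
```

No snag, so I keep lifting.

servo_tool(series="1 0 0 -0.004 0 0 0; 1 0 0 -0.01 0 0 0; 1 0 0 -0.02 0 0 0; 1 0 0 -0.035 0 0 0; 1 0 0 -0.05 0 0 0; 1 0 0 -0.065 0 0 0; 1 0 0 -0.065 0 0 0; 1 0 0 -0.065 0 0 0")

```text
time_s: 16.68
eef_pos: [0.4544, 0.0177, 0.1474]
eef_rot: [0.001, -0.118, 0.993, -0.0]
wrist_force: [-0.9, -0.8, -2.1]
opening: 0.202
grasp_force: 59.0
```

```bash
python3 f.py; python3 - <<'E'
from h import *
print(to([.4884,-.2048,.145],191.7))
i,P=cap("wrist")
hsv=cv2.cvtColor(i,cv2.COLOR_RGB2HSV)
red=((hsv[...,0]<8)|(hsv[...,0]>172))&(hsv[...,1]>150)&(P[...,2]>.1)&(P[...,2]<.2)
T=Rt(ctrl.get_obs()); q=(P[red]-T[:3,3])@T[:3,:3]
for a,b in((.015,.025),(.025,.035),(.035,.045),(.045,.055)):
    m=(q[:,0]>a)&(q[:,0]<b); print(m.sum(),np.median(q[m],0).round(4) if m.sum() else 0)
print(q[:,0].max())
E
```

```text
{'eef_pos': [0.454, 0.018, 0.147], 'eef_rot': [0.001, -0.118, 0.993, -0.0], 'wrist_force': [-0.925, -0.783, -2.054], 'torque': [-0.005, 0.033, 0.023], 'grasp_force': 58.997, 'opening': 0.202} pull -1.08 lat -0.55
(array([ 0.019 , -0.2243,  0.0027]), array([-0.07,  0.15,  1.81]))
931 [ 0.02    0.0006 -0.0052]
957 [ 0.0302  0.0006 -0.0051]
1032 [ 0.0401  0.0006 -0.005 ]
469 [ 0.0472  0.0002 -0.0037]
0.04943049984635582
```

The hook is still level and centred in the grip. Taking it back over the rest.

servo_tool(series="1 0.003 -0.03 0.001 0 0 0.5; 1 0.006 -0.065 0.002 0 0 1; 1 0.009 -0.1 0.002 0 0 1.5; 1 0.012 -0.135 0.002 0 0 1.8; 1 0.014 -0.17 0.002 0 0 1.8; 1 0.017 -0.2 0.002 0 0 1.8; 1 0.019 -0.218 0.002 0 0 1.8; 1 0.019 -0.2243 0.0027 0 0 1.8; 1 0.019 -0.2243 0.0027 0 0 1.8; 1 0.019 -0.2243 0.0027 0 0 1.8; 1 0.019 -0.2243 0.0027 0 0 1.8")

```text
time_s: 17.65
eef_pos: [0.4869, -0.2031, 0.1428]
eef_rot: [-0.001, -0.102, 0.995, 0.001]
wrist_force: [0.6, -0.2, -1.2]
opening: 0.2
grasp_force: 59.1
```

```bash
python3 f.py; python3 - <<'E'
from h import *
print(to([.4884,-.2045,.081],191.7))
d=np.load("w1.npz")
E
```

```text
{'eef_pos': [0.487, -0.203, 0.143], 'eef_rot': [-0.001, -0.102, 0.995, 0.001], 'wrist_force': [0.574, -0.216, -1.24], 'torque': [-0.005, 0.025, -0.002], 'grasp_force': 59.129, 'opening': 0.2} pull 0.51 lat -0.34
(array([-0.0012, -0.0017,  0.0618]), array([ 0.09, -0.07,  0.06]))
```

servo_tool(series="1 0 0 0.01 0 0 0; 1 0 0 0.025 0 0 0; 1 0 0 0.035 0 0 0; 1 0 0 0.04 0 0 0; 1 0 0 0.04 0 0 0; 1 0 0 0.04 0 0 0")

```text
time_s: 18.15
eef_pos: [0.4874, -0.2042, 0.1033]
eef_rot: [-0.0, -0.102, 0.995, 0.0]
wrist_force: [-0.4, 0.0, -1.2]
opening: 0.198
grasp_force: 59.1
```

```bash
python3 f.py; python3 - <<'E'
from h import *
print(to([.4884,-.2048,.081],191.7))
E
```

```text
{'eef_pos': [0.487, -0.204, 0.103], 'eef_rot': [-0.0, -0.102, 0.995, 0.0], 'wrist_force': [-0.365, 0.032, -1.162], 'torque': [-0.003, 0.109, -0.047], 'grasp_force': 59.13, 'opening': 0.198} pull -0.35 lat 0.12
(array([-0.0009, -0.0008,  0.0223]), array([ 0.04, -0.03,  0.03]))
```

servo_tool(series="1 -0.0009 -0.0007 0.005 0 0 0; 1 -0.0009 -0.0007 0.01 0 0 0; 1 -0.0009 -0.0007 0.014 0 0 0; 1 -0.0009 -0.0007 0.018 0 0 0; 1 -0.0009 -0.0007 0.02 0 0 0; 1 -0.0009 -0.0007 0.0215 0 0 0; 1 -0.0009 -0.0007 0.0215 0 0 0; 1 -0.0009 -0.0007 0.0215 0 0 0")

```text
time_s: 18.82
eef_pos: [0.4886, -0.2052, 0.0821]
eef_rot: [0.0, -0.102, 0.995, 0.0]
wrist_force: [0.3, -0.1, -1.5]
opening: 0.202
grasp_force: 59.1
```

```bash
python3 f.py
```

```text
{'eef_pos': [0.489, -0.205, 0.082], 'eef_rot': [0.0, -0.102, 0.995, 0.0], 'wrist_force': [0.313, -0.101, -1.53], 'torque': [0.003, -0.018, 0.028], 'grasp_force': 59.131, 'opening': 0.202} pull 0.28 lat -0.17
```

servo_tool(series="1 0 0 0.0008 0 0 0; 1 0 0 0.0016 0 0 0; 1 0 0 0.0016 0 0 0; 1 0 0 0.0016 0 0 0")

```text
time_s: 19.15
eef_pos: [0.4887, -0.2053, 0.0806]
eef_rot: [0.0, -0.102, 0.995, -0.0]
wrist_force: [-0.3, 0.4, -0.6]
opening: 0.201
grasp_force: 59.3
```

```bash
python3 f.py
```

```text
{'eef_pos': [0.489, -0.205, 0.081], 'eef_rot': [0.0, -0.102, 0.995, -0.0], 'wrist_force': [-0.346, 0.439, -0.626], 'torque': [-0.005, -0.016, 0.075], 'grasp_force': 59.328, 'opening': 0.201} pull -0.23 lat 0.51
```

servo_tool(series="1 0 0 0.0005 0 0 0; 1 0 0 0.0005 0 0 0; 0.5 0 0 0.0005 0 0 0; 0.4 0 0 0.0005 0 0 0; 0.2 0 0 0.0005 0 0 0; 0 0 0 0.0005 0 0 0; -0.5 0 0 0.0005 0 0 0; -1 0 0 0.0005 0 0 0; -1 0 0 0.0005 0 0 0; -1 0 0 0.0005 0 0 0; -1 0 0 0.0005 0 0 0")

```text
time_s: 20.07
eef_pos: [0.4885, -0.2052, 0.08]
eef_rot: [-0.0, -0.102, 0.995, 0.0]
wrist_force: [-0.1, -0.7, -0.8]
opening: 0.996
grasp_force: 0.0
```

```bash
python3 f.py
```

```text
{'eef_pos': [0.489, -0.205, 0.08], 'eef_rot': [-0.0, -0.102, 0.995, 0.0], 'wrist_force': [-0.076, -0.685, -0.834], 'torque': [-0.002, -0.019, -0.027], 'grasp_force': 0.0, 'opening': 0.996} pull -0.23 lat -0.65
```

Open and free. Retreating up and back, then a check from the top.

servo_tool(series="-1 0 0 -0.01 0 0 0; -1 0 0 -0.03 0 0 0; -1 0 0 -0.06 0 0 0; -1 0 0 -0.09 0 0 0; -1 0 0 -0.12 0 0 0; -1 0 0 -0.16 0 0 0; -1 0.03 0 -0.18 0 0 0; -1 0.06 0 -0.18 0 0 0; -1 0.09 0 -0.18 0 0 0; -1 0.12 0 -0.18 0 0 0; -1 0.12 0 -0.18 0 0 0; -1 0.12 0 -0.18 0 0 0")

```text
time_s: 21.07
eef_pos: [0.3704, -0.2299, 0.261]
eef_rot: [0.001, -0.101, 0.995, -0.001]
wrist_force: [0.7, -0.9, -0.1]
opening: 1.005
grasp_force: 0.0
```

```bash
python3 f.py; python3 - <<'E'
from h import *
i,P=cap("top"); k,W=cap("wrist")
for n,I,Q in(("top",i,P),("wrist",k,W)):
    hsv=cv2.cvtColor(I,cv2.COLOR_RGB2HSV)
    red=((hsv[...,0]<8)|(hsv[...,0]>172))&(hsv[...,1]>150)&(Q[...,2]>.075)&(Q[...,2]<.095)
    q=Q[red]; print(n,red.sum(),cv2.minAreaRect(q[:,:2].astype(np.float32)*1000) if len(q)>9 else 0,np.percentile(q[:,2],[5,50,95]) if len(q) else 0)
hole("top",i,P,(252,205,277,222))
m=lambda a,b:cv2.resize(a[b[1]:b[3],b[0]:b[2]],(400,300),interpolation=cv2.INTER_CUBIC)
save("fin",np.hstack([m(i,(160,110,420,305)),m(k,(0,0,560,420))]))
E
```

```text
{'eef_pos': [0.37, -0.23, 0.261], 'eef_rot': [0.001, -0.101, 0.995, -0.001], 'wrist_force': [0.702, -0.894, -0.087], 'torque': [-0.001, 0.017, -0.007], 'grasp_force': 0.0, 'opening': 1.005} pull 0.47 lat -1.03
top 308 ((488.2823486328125, -203.97625732421875), (98.10684967041016, 18.484325408935547), 11.374067306518555) [0.07861893 0.0840667  0.08792276]
wrist 1128 ((489.24993896484375, -204.93141174316406), (102.28217315673828, 16.228710174560547), 11.88508129119873) [0.08214764 0.08445662 0.08584939]
top 26.625 5.75 5.5 (np.float64(266.1701877934272), np.float64(214.09096244131456)) [0.5317 0.037  0.029 ]
```

View pics/fin.png

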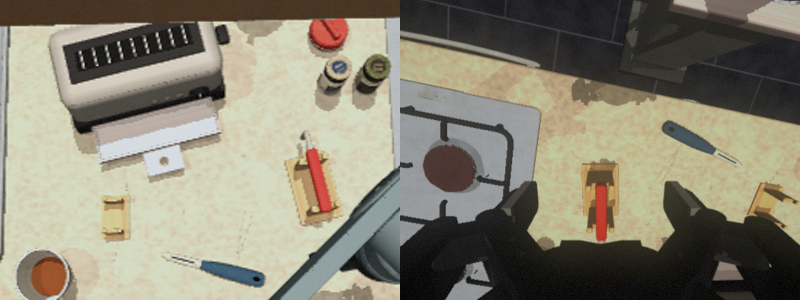

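The final view shows the tray drawn out, with its hole at (165,160), about 42 mm further out than at the start. The hook lies back in the large rest at (318,180), within 1 mm of where it was, and nothing else has moved.

```bash
python3 -c "
from bench import ctrl
print(ctrl.hand_in())"
```

```text
the job is handed in; nothing more can be done
None
```

The tray was drawn out about 42 mm to its stop and held there at about 10 N for a second, the hook is back in its rest within about 1 mm of where it lay, and the job is handed in.

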